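Check a soap block's corner with a square

ROBOT

A 6-joint arm with a two-finger parallel gripper is mounted at the origin on the work surface. World frame = base frame: x ahead of the robot, y to its left, z up, the work surface at z = 0. Lengths are in mm, angles in rad, forces in N, time in s.
With the tool pointing down it reaches from about 325 to 900 mm from the base axis. Payload 6.1 kg.
Tool frame: the origin (TCP) lies on the centre line of the jaws, within the pads' length; the fingertips stand arm.nose_length ahead of it and the grasp point (between the pads) lies 5 mm behind it (arm.nose_length is the distance from the TCP to the fingertips, in mm); z points along the fingers, y is the direction in which the jaws open and shut (so a half turn about z gives the same grasp; the last joint's range is limited). The gripper opens to 87 mm and grips with 3 to 60 N. Pads are 19 mm wide; open, the fingers measure 117 mm over their backs; the gripper's body (75 mm by 190 mm) begins 51 mm behind the grasp point.
Start: joints at [1.161, 0.22, 1.526, -0, 1.395, -0.126], TCP at [175.002, 599.992, 236.538] pointing down, gripper open.
Joint ranges: [-2.98, 2.98], [-0.91, 2.08], [0.09, 2.57], [-1.24, 4.39], [0.2, 2.65], [-2.68, 2.68]. Speed limits (rad/s): [2.57, 2.57, 3.01, 3.14, 3.14, 3.14].

INTERFACE

Orientations are given as [roll, pitch, yaw] about the fixed x, y, z axes, in that order (R = Rz(yaw) Ry(pitch) Rx(roll)).
In Python, from cell import arm, vision gives the robot as it stands. Calls block until the motion is done:
- arm.move_pose(position, orientation): joint-space move of the TCP to a pose.
- arm.move_linear(position, ori=None, feed=150, guard=None): straight line of the TCP; ori=None keeps the orientation; feed is the mean speed in mm/s. With guard (N) it stops when the force on the tool has changed by that much, and returns True; else False.
- arm.set_joints(angles): joint-space move.
- arm.gripper_to(opening, newtons=None): finger opening in mm; newtons is the grip in N (None keeps the last); returns when the fingers have stopped.
- arm.pause(seconds).
- arm.inverse_kinematics(position, orientation): joint angles nearest the present ones, or None.
- arm.observe(): the state.
- vision.grab_frame(name): name is "scene" or "top" or "wrist"; returns (picture, depth): 420x560x3 uint8, red, green, blue; 420x560 float32, mm along the optical axis (not along the pixel's ray), 0 where there is no reading.
- vision.camera_model(name): a dict with "fx", "fy", "cx", "cy" (pixels), "rvec" (rotation vector, rad) and "tvec" (3), from world to camera coordinates, as OpenCV has them. Camera axes: x right, y down, z forward; pixel columns grow to the right and rows downward; lengths in mm; the calibration is good to about 2 mm. A picture is of the moment at which its call begins: read the wrist's pose just before it. camera_model takes no time and is no camera call; for the wrist camera it gives the pose at the moment of the call.
A pose or a line that the arm cannot do raises arm.Unreachable and nothing moves.
- arm.hand_in(): hands the job in, once; it reports no verdict.
The state is a dict: "time": time; "q": joint angles; "dq": joint speeds; "joint_efforts": joint torques, N m; "eef_pos": TCP position; "eef_rot": TCP orientation; "wrist_force": force on the tool from outside, world axes, zero at the start; "torque": the same for the moment, N m; "gripper_width": finger opening in mm.
Only numpy, scipy, OpenCV 4.12 (cv2) and the standard library are available. Lean on these libraries where they do the work, as an engineer would, in place of code of your own. Each camera call takes 0.05 s, during which the arm holds its last target. There are 200 camera calls.

TASK

Take the metal square off the black case and lay it flat on the bench around the big soap block's corner that is at the robot-side long face and the left-hand short face (left as the robot sees it): blade flush along the long face, stock flush along the short face, both touching the block with no visible gap. Bring it up gently and press it lightly home against the block without pushing the block out of its place; leave the square lying there, and do not knock the other things about.

Things in the scene. Friction and masses are not known exactly. Their poses are not given: they have to be found in the camera images.
- square: L-shaped metal square, lying flat, 360 g or so. Origin: its inner corner, on the underside. Stock: aluminium bar 28 mm wide, 20 mm high, along x from -30 to +120 mm, y from 0 (inner face) to +28 mm. Blade: steel, 30 mm wide, 10 mm high, along y from 0 to -180 mm, x from -30 to 0 mm (inner edge at x = 0). Undersides level; z is up.
- blade_tip (a point): point on the blade's inner edge near its free end: 175 mm along -y from the square's inner corner, 5 mm up.
- stock_end (a point): point on the stock's inner face near its free end: 115 mm along +x from the square's inner corner, 5 mm up.
- block: large cream soap block, 120 mm (x) by 200 mm (y) by 60 mm high, about 1.8 kg, standing loose on the bench. Origin: centre of its underside; its -x face is the long side that looks toward the robot, its +y face the short side on the robot's left.
- block_corner (a point): the block's lower corner where the long robot-side face meets the short left-hand face (x -60, y +100 mm in the block's frame); axes as the block's.
- block_far (a point): the block's other lower corner, diagonally across: the lower corner (x +60, y -100 mm in the block's frame).
- case: closed black instrument case, fixed, 220 mm (x) by 260 mm (y) by 45 mm high, origin at the centre of its underside; the square starts lying on its flat lid.
- beaker: bystander: open glass beaker, 72 mm across, 95 mm tall; origin at the centre of its underside
- sample_bottle: bystander: amber bottle with white cap, 64 mm across, 150 mm tall; origin at the centre of its underside
- jar: bystander: squat white jar with orange lid, 68 mm across, 70 mm tall; origin at the centre of its underside
- rule: bystander: plain flat steel rule 200 x 32 x 4 mm lying flat (not the square); origin at the centre of its underside
- bar_a: bystander: small soap bar 80 x 50 x 26 mm; origin at the centre of its underside
- bar_b: bystander: small soap bar 80 x 50 x 26 mm; origin at the centre of its underside
- flask: bystander: conical glass flask, 84 mm across, 118 mm tall; origin at the centre of its underside

How it is judged:
By the outcome, as a careful person would: the job done as asked, in the order asked, and still so for the second after the job is handed in, with the robot touching nothing.
It also fails if it takes over 72 s, if anything falls off the work surface, if the arm or the gripper's body presses on something with over 40 N, if the wrist force passes 120 N, or if a joint passes its speed limit or range.

## Working session

There is one attempt and no reset: what is moved stays moved. The work goes in short steps, each a Python script; the robot and the scene stay as the last script left them, time stands still between calls to the robot, and variables do not carry over. Pictures are saved under pics/ and viewed, about 8 in all and at most 12, crops included, and the job is handed in when it is done.

```bash
mkdir -p pics; ls; cat > h.py <<'E'
import numpy as np, cv2
from cell import arm, vision
def save(n,img): cv2.imwrite(f'pics/{n}.png',cv2.cvtColor(img,cv2.COLOR_RGB2BGR))
def cam(n):
    m=vision.camera_model(n); R=cv2.Rodrigues(np.array(m['rvec'],float))[0]; return m,R,np.array(m['tvec'],float).ravel()
def ray(c,uv,z):
    m,R,t=c; uv=np.atleast_2d(uv).astype(float)
    d=np.c_[(uv[:,0]-m['cx'])/m['fx'],(uv[:,1]-m['cy'])/m['fy'],np.ones(len(uv))]@R
    o=-R.T@t; return o+d*((z-o[2])/d[:,2])[:,None]
def proj(c,P):
    m,R,t=c; p=np.atleast_2d(P)@R.T+t; return np.c_[p[:,0]/p[:,2]*m['fx']+m['cx'],p[:,1]/p[:,2]*m['fy']+m['cy']]
def cloud(c,dep):
    m,R,t=c; v,u=np.indices(dep.shape); p=np.stack([(u-m['cx'])/m['fx']*dep,(v-m['cy'])/m['fy']*dep,dep],-1)
    return (p-t)@R
E
python3 - <<'E'
from h import *
a,b=vision.grab_frame('top'); save('top1',a); np.save('t.npy',b)
s,d=vision.grab_frame('scene'); save('scene1',s)
c=cam('top'); print(c[0],arm.nose_length); print(-c[1].T@c[2], -cam('scene')[1].T@cam('scene')[2]); print(arm.observe())
E
```

```text
pics
{'fx': 434.937510393894, 'fy': 434.937510393894, 'cx': 283.0440007299324, 'cy': 208.726323132435, 'rvec': array([ 1.98485805, -2.21669654,  0.25553025]), 'tvec': array([  15.73691483,  596.95704971, 1035.13700663])} 14.0
[ 343.51125967  -24.04083669 1144.34961652] [1331.96217538 -106.35715659  945.62413008]
{'time': 0.1, 'q': array([ 1.16090209e+00,  2.21144429e-01,  1.52747114e+00,  3.10536203e-05,
        1.39472074e+00, -1.26085889e-01]), 'dq': array([-0.00018547, -0.00266246, -0.00311823,  0.00086614,  0.00076257,
        0.0002142 ]), 'joint_efforts': array([ 1.09247772e-03, -4.95947456e+01, -3.88520372e+01,  7.00900331e-02,
        5.15895418e-02, -1.38185970e-05]), 'eef_pos': array([174.78212167, 599.51404432, 235.56192334]), 'eef_rot': array([-3.13986669e+00, -2.49589277e-04,  2.85777862e+00]), 'wrist_force': array([-0.02115501,  0.08476783, -0.19644372]), 'torque': array([-0.03603923,  0.02721357,  0.01889352]), 'gripper_width': 86.90961837141089}
```

View pics/top1.png

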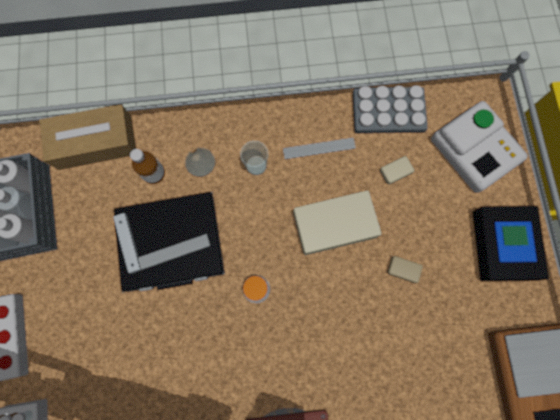

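View pics/scene1.png

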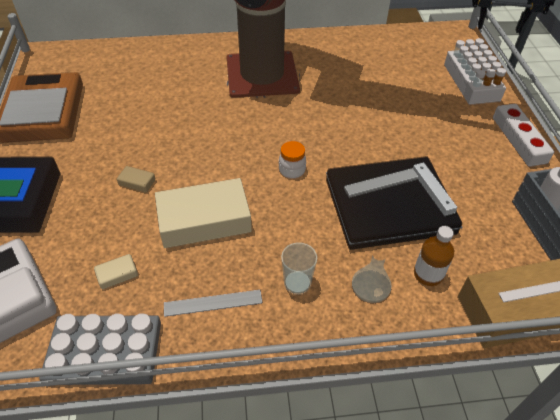

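The top view (robot at the bottom, x up, y left) shows the square on the case: stock from (122,215) to (137,270), blade running to (210,243). The block is at (337,222) with its target corner at about (305,250), and the jar is at (255,287). The scene view agrees. I'll take coarse poses from the top view, then close views with the wrist camera.

```bash
python3 - <<'E'
from h import *
a=cv2.imread('pics/top1.png'); c=cam('top'); hsv=cv2.cvtColor(a,cv2.COLOR_BGR2HSV)
def big(m,roi):
    x0,y0,x1,y1=roi; k=np.zeros_like(m); k[y0:y1,x0:x1]=m[y0:y1,x0:x1]
    cs=cv2.findContours(k,cv2.RETR_EXTERNAL,cv2.CHAIN_APPROX_NONE)[0]; return max(cs,key=cv2.contourArea)
cr=cv2.inRange(hsv,(20,15,150),(40,120,255)); k=big(cr,(285,185,390,260))
w=ray(c,k[:,0],60)[:,:2].astype(np.float32); r=cv2.minAreaRect(w); print('block',r); print(cv2.boxPoints(r))
me=cv2.inRange(hsv,(0,0,90),(180,70,255)); k=big(me,(112,205,215,275))
for z in (55,65): w=ray(c,k[:,0],z)[:,:2].astype(np.float32); print('sq',z,cv2.minAreaRect(w),cv2.contourArea(w))
print(cv2.boxPoints(cv2.minAreaRect(w)))
og=cv2.inRange(hsv,(5,200,200),(20,255,255)); k=big(og,(240,270,275,305)); print('jar',ray(c,k[:,0],70).mean(0))
A=(np.pi,0,0)
arm.move_pose([330,330,330],[np.pi,0,np.pi/2])
print(arm.observe()['q'])
i,d=vision.grab_frame('wrist'); cw=cam('wrist'); save('w1',i); np.savez('w1.npz',d=d,R=cw[1],t=cw[2],k=[cw[0][x] for x in('fx','fy','cx','cy')]); print(-cw[1].T@cw[2],cw[1])
E
```

```text
block ((551.2523193359375, -183.566162109375), (118.5525894165039, 197.55043029785156), 7.533522129058838)
[[ 479.5376   -93.41503]
 [ 505.43774 -289.26025]
 [ 622.96704 -273.7173 ]
 [ 597.0669   -77.87207]]
sq 55 ((575.638916015625, 265.6808166503906), (156.15133666992188, 216.155029296875), 12.457849502563477) 10162.099155334523
sq 65 ((573.5079345703125, 263.02117919921875), (154.71778869628906, 214.17088317871094), 12.457764625549316) 9976.383092090953
[[474.86996 350.89746]
 [521.0709  141.76918]
 [672.1459  175.1449 ]
 [625.94495 384.2732 ]]Traceback (most recent call last):
  File "<stdin>", line 11, in <module>
  File "<stdin>", line 5, in big
ValueError: max() iterable argument is empty
```

```bash
cat >> h.py <<'E'
def look(n,pos,yaw):
    arm.move_pose(pos,[np.pi,0,yaw]); arm.pause(.3)
    cw=cam('wrist'); i,d=vision.grab_frame('wrist'); save(n,i)
    np.savez(n+'.npz',d=d,R=cw[1],t=cw[2],k=[cw[0][x] for x in('fx','fy','cx','cy')]); return i,d,cw
def load(n):
    z=np.load(n+'.npz'); return cv2.cvtColor(cv2.imread(f'pics/{n}.png'),cv2.COLOR_BGR2RGB),z['d'],(dict(zip(('fx','fy','cx','cy'),z['k'])),z['R'],z['t'])
E
python3 - <<'E'
from h import *
a=cv2.imread('pics/top1.png'); hsv=cv2.cvtColor(a,cv2.COLOR_BGR2HSV)
ys,xs=np.nonzero(cv2.inRange(hsv[265:310,235:280],(5,200,120),(22,255,255))); print('jar',len(xs),ray(cam('top'),[xs.mean()+235,ys.mean()+265],70) if len(xs) else 0)
for yw in (np.pi/2,-np.pi/2,0):
    q=arm.inverse_kinematics([570,263,300],[np.pi,0,yw+.2175]); print(yw,q)
i,d,c=look('w1',[540,263,300],.2175+0)
print(-c[1].T@c[2],c[1]); print(arm.observe()['q'],arm.observe()['time'])
E
```

```text
jar 204 [[410.35054297  41.70806968  70.        ]]
1.5707963267948966 [ 3.06757779e-01  1.94169454e-01  1.43875266e+00 -4.44089210e-16
  1.50867054e+00  8.92577791e-02]
-1.5707963267948966 None
0 [ 3.06757779e-01  1.94169454e-01  1.43875266e+00 -4.44089210e-16
  1.50867054e+00  1.66005411e+00]
[612.42352343 278.89185068 448.48246525] [[ 2.15999695e-01 -9.76393417e-01  1.66338354e-04]
 [-9.39822244e-01 -2.07863152e-01  2.71158734e-01]
 [-2.64723027e-01 -5.87265322e-02 -9.62534630e-01]]
[ 3.22731918e-01  1.28648619e-01  1.51230974e+00 -2.54687921e-05
  1.50068745e+00  1.67517957e+00] 2.2667
```

View pics/w1.png

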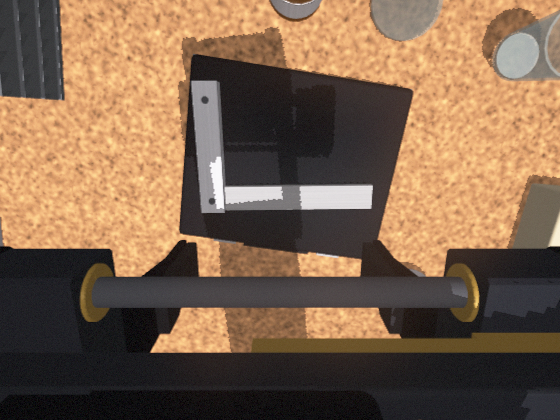

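The wrist view shows the square clearly: stock at columns 192–222, rows 80–212; blade at rows 186–210, out to column 372. I'll measure it from its outer top edges, then look at the block the same way.

```bash
cat >> h.py <<'E'
def line(P):
    P=np.asarray(P)[:,:2].astype(np.float32)
    vx,vy,x,y=cv2.fitLine(P,cv2.DIST_HUBER,0,.5,.5).ravel(); r=(P-[x,y])@[-vy,vx]
    k=abs(r)<1.5
    vx,vy,x,y=cv2.fitLine(P[k],cv2.DIST_HUBER,0,.01,.01).ravel(); return np.array([vx,vy]),np.array([x,y]),np.std((P[k]-[x,y])@[-vy,vx]),k.sum()
def inter(a,b): # a,b lines
    s=np.linalg.solve(np.c_[a[0],-b[0]],b[1]-a[1]); return a[1]+s[0]*a[0]
E
python3 - <<'E'
from h import *
i,d,c=load('w1'); g=i.max(2)
m=cv2.morphologyEx((g>75).astype(np.uint8),cv2.MORPH_CLOSE,np.ones((3,3)))
bo=[(u,175+np.nonzero(m[175:225,u])[0].max()+.5) for u in range(235,366)]
bi=[(u,175+np.nonzero(m[175:225,u])[0].min()-.5) for u in range(235,366)]
so=[(185+np.nonzero(m[v,185:240])[0].min()-.5,v) for v in range(88,206)]
si=[(185+np.nonzero(m[v,185:240])[0].max()+.5,v) for v in range(88,175)]
B=line(ray(c,bo,55));S=line(ray(c,so,65));BI=line(ray(c,bi,55));SI=line(ray(c,si,45))
for n,l in zip('B S BI SI'.split(),(B,S,BI,SI)): print(n,l, np.degrees(np.arctan2(l[0][1],l[0][0])))
O=inter(B,S); print('outer corner',O)
ub=B[0]*np.sign(-B[0][1]); us=S[0]*np.sign(S[0][0])
yaw=np.arctan2(ub[0],-ub[1]); print('yaw blade',yaw,'stock',np.arctan2(us[1],us[0]))
yw=(yaw+np.arctan2(us[1],us[0]))/2
R=np.array([[np.cos(yw),-np.sin(yw)],[np.sin(yw),np.cos(yw)]]); o=O+R@[30,-28]; print('inner corner',o,yw)
print('blade width',abs((BI[1]-B[1])@us),'stock inner dist',abs((SI[1]-S[1])@ub))
# depth check
W=cloud(c,d); print('z lid/blade/stock',np.median(W[100:150,260:320,2]),np.median(W[190:205,300:360,2]),np.median(W[100:160,200:212,2]))
i,d,c=look('w2',[440,-150,300],.1315)
print(-c[1].T@c[2])
E
```

```text
B (array([ 0.21595348, -0.97640365], dtype=float32), array([508.1267 , 224.20638], dtype=float32), np.float32(0.48912787), np.int64(131)) -77.52853
S (array([0.9520198, 0.3060364], dtype=float32), array([544.4133 , 365.18723], dtype=float32), np.float32(0.8369716), np.int64(44)) 17.820526
BI (array([ 0.22786956, -0.97369164], dtype=float32), array([539.61084, 229.99359], dtype=float32), np.float32(0.36671072), np.int64(131)) -76.82832
SI (array([0.9728702 , 0.23135181], dtype=float32), array([578.20416, 340.82486], dtype=float32), np.float32(0.35122514), np.int64(87)) 13.37667
outer corner [481.42407 344.9387 ]
yaw blade 0.21766825 stock 0.31102687
inner corner [517.69779539 325.74970752] 0.26434755
blade width 31.744616 stock inner dist 31.084751
z lid/blade/stock 45.44159276001275 55.38583261615558 65.43187280157659
[ 514.06359372 -140.44087921  448.49293339]
```

View pics/w2.png

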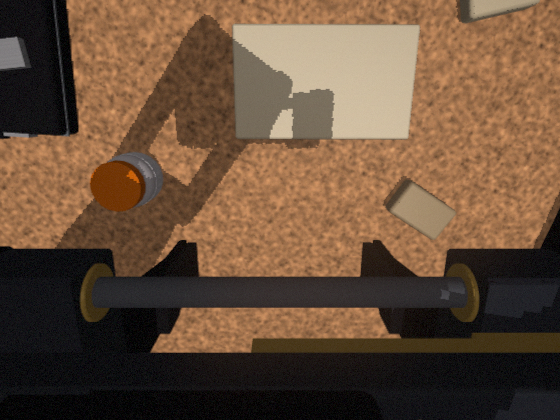

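Wrist view of the block: top face from about (234,25) to (418,25), down to (236,138) and (409,138). The near and left faces are hidden, so those top edges are clean. The stock's outer-edge fit failed because it caught the case edge, so I'll use depth masks instead.

```bash
cat > meas.py <<'E'
from h import *
def edge(m,axis,rng,lo,hi,last):
    out=[]
    for k in rng:
        s=np.nonzero(m[lo:hi,k] if axis=='col' else m[k,lo:hi])[0]
        if len(s): e=lo+(s.max()+.5 if last else s.min()-.5); out.append((k,e) if axis=='col' else (e,k))
    return out
def ang(l,s): # s: sign func axis
    return l
E
python3 - <<'E'
from meas import *
deg=np.degrees
i,d,c=load('w1'); W=cloud(c,d); m=W[...,2]>50
st=(W[...,2]>60)
B=line(ray(c,edge(m,'col',range(235,364),170,225,True),55))
BI=line(ray(c,edge(m,'col',range(235,364),170,225,False),55))
S=line(ray(c,edge(st,'row',range(90,205),180,240,False),65))
SI=line(ray(c,edge(st,'row',range(90,205),180,240,True),65))
for n,l in zip('B BI S SI'.split(),(B,BI,S,SI)): print(n,l[1:],deg(np.arctan2(l[0][1],l[0][0])))
print('widths',abs((BI[1]-B[1])@np.array([-B[0][1],B[0][0]])),abs((SI[1]-S[1])@np.array([-S[0][1],S[0][0]])))
print('outer',inter(B,S),'inner',inter(BI,SI))
i,d,c=load('w2'); W=cloud(c,d)
ib=cv2.cvtColor(i,cv2.COLOR_RGB2HSV); print('z block',np.median(W[40:120,350:400,2]))
m=W[...,2]>45
near=line(ray(c,edge(m,'col',range(245,400),80,160,True),60)); left=line(ray(c,edge(m,'row',range(32,132),220,300,False),60))
mc=cv2.inRange(ib,(18,20,45),(40,110,255))
near2=line(ray(c,edge(mc,'col',range(340,400),80,160,True),60))
far=line(ray(c,edge(m,'col',range(245,400),5,80,False),60));right=line(ray(c,edge(m,'row',range(40,125),380,430,True),60))
for n,l in zip('near near2 left far right'.split(),(near,near2,left,far,right)): print(n,l[1:],deg(np.arctan2(l[0][1],l[0][0])))
print('corner',inter(near,left),inter(near2,left),'far corner',inter(far,right))
E
```

```text
B (array([506.41663, 233.7243 ], dtype=float32), np.float32(0.38112104), np.int64(123)) -76.87903
BI (array([539.06006, 228.48538], dtype=float32), np.float32(0.37603447), np.int64(124)) -76.867226
S (array([557.0865 , 363.98273], dtype=float32), np.float32(0.325314), np.int64(106)) 13.282938
SI (array([561.93317, 335.62173], dtype=float32), np.float32(0.35987905), np.int64(108)) 13.170529
widths 30.601933 28.715834
outer [480.28073 345.85077] inner [516.5422 325.    ]
z block 60.504555819261626
near (array([ 493.1277 , -192.49266], dtype=float32), np.float32(0.30227873), np.int64(136)) -82.963165
near2 (array([ 500.9037, -247.7352], dtype=float32), np.float32(0.46314257), np.int64(56)) -82.45217
left (array([554.3216, -84.5561], dtype=float32), np.float32(0.34462425), np.int64(96)) 7.2422223
far (array([ 612.0275 , -181.04099], dtype=float32), np.float32(1.8706602e-05), np.int64(149)) -82.4521
right (array([ 567.0257 , -283.22794], dtype=float32), np.float32(0.3129075), np.int64(79)) 7.360533
corner [480.95514 -93.87937] [480.52478 -93.93407] far corner [ 624.58246 -275.79294]
```

Square: inner corner (516.2, 325.2), yaw 0.2295. Block: corner (480.9, −93.9), yaw 0.126. I'll grip the blade near its centre of mass, carry it over, and set it down about 26 mm short of the block so the inner finger has room.

```bash
cat >> h.py <<'E'
def R2(a): return np.array([[np.cos(a),-np.sin(a)],[np.sin(a),np.cos(a)]])
BC=np.array([480.9,-93.9]); BY=.126
def st(*a):
    o=arm.observe(); print(*a,'t',round(o['time'],2),'pos',o['eef_pos'].round(1),'rot',o['eef_rot'].round(3),'F',o['wrist_force'].round(1),'T',o['torque'].round(2),'w',round(o['gripper_width'],1))
    return o
E
python3 - <<'E'
from h import *
y=.2295; o=np.array([516.2,325.2]); G=np.array([-15,-40])
p=o+R2(y)@G; ori=[np.pi,0,y+np.pi/2]
arm.gripper_to(55,50)
arm.move_pose([*p,160],ori); st('above')
arm.move_linear([*p,80],feed=120); print(arm.move_linear([*p,62],feed=40,guard=6)); st('down')
arm.gripper_to(20,50); arm.pause(.2); st('grip')
arm.move_linear([*p,90],feed=60); st('lift')
arm.move_linear([*p,170],feed=150); st('up')
t=BC+R2(BY)@np.array([-26,14]); q=t+R2(BY)@G; ori=[np.pi,0,BY+np.pi/2]
arm.move_pose([*q,150],ori); st('over')
i,d=vision.grab_frame('scene'); save('scene2',i[100:340,100:500])
E
```

```text
above t 6.7 pos [511.4 282.  160.5] rot [3.141 0.    1.799] F [ 0.3 -0.2  0.5] T [-0.08  0.11  0.04] w 55.2
False
down t 8.12 pos [510.5 282.8  61.7] rot [-3.141  0.     1.8  ] F [-0.4 -0.2 -0.2] T [-0.09  0.05 -0.03] w 55.0
grip t 8.9 pos [510.7 282.9  62.1] rot [-3.142 -0.     1.8  ] F [-1.2 -0.3  1.8] T [-0.17  0.25  0.03] w 29.3
lift t 9.52 pos [510.7 282.8  90.2] rot [ 3.141 -0.     1.8  ] F [-0.4  0.3 -4.6] T [-0.17  0.19  0.01] w 28.9
up t 10.2 pos [510.  282.6 169. ] rot [-3.14  0.    1.8 ] F [-0.1  0.  -3.5] T [-0.18  0.18  0.01] w 28.5
over t 11.72 pos [ 443.9 -124.2  150. ] rot [ 3.141 -0.     1.697] F [-0.1 -0.6 -3.8] T [-0.17  0.16 -0.03] w 29.1
```

View pics/scene2.png

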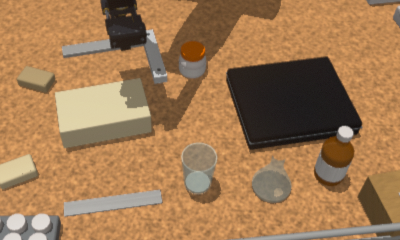

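The square hangs level from the blade grip, with the stock to the block's left, and the jar is clear. Lowering it now.

```bash
python3 - <<'E'
from h import *
t=BC+R2(BY)@np.array([-26,14]); q=t+R2(BY)@np.array([-15,-40])
arm.move_linear([*q,35],feed=120); st('a')
print(arm.move_linear([*q,15.5],feed=20,guard=3)); st('down')
arm.gripper_to(44,20); arm.pause(.2); st('rel')
p=arm.observe()['eef_pos']
arm.move_linear([*q,110],feed=120)
i,d,c=look('w3',[420,-60,300],BY); st()
E
```

```text
a t 12.88 pos [ 444.2 -125.1   35.7] rot [3.140e+00 1.000e-03 1.697e+00] F [-0.1 -0.6 -3. ] T [-0.17  0.16 -0.05] w 29.0
True
down t 13.71 pos [ 443.3 -124.8   17.1] rot [-3.141 -0.     1.697] F [0.7 0.9 4. ] T [-0.09 -0.    0.01] w 29.1
rel t 14.51 pos [ 441.6 -124.    15.9] rot [-3.138e+00 -2.000e-03  1.697e+00] F [-0.   0.2 -0.7] T [-0.09  0.07 -0.02] w 44.0
t 17.28 pos [420.  -60.  299.8] rot [-3.141  0.     0.126] F [-0.4  0.1  0.6] T [-0.1   0.14 -0.01] w 44.1
```

View pics/w3.png

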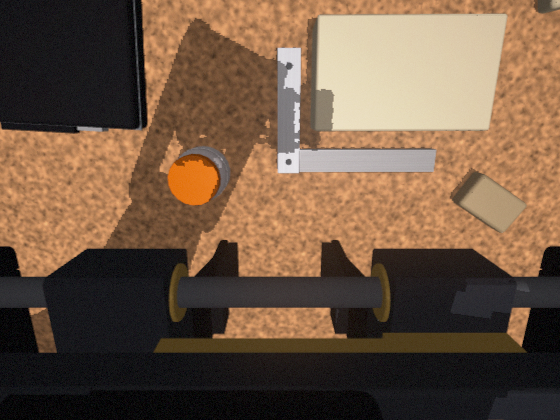

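The square lies flat on the bench, parallel to the block. The stock is at columns 277–300 (block's left edge 314), the blade at rows 150–172 (block's near edge 130), and the jar hasn't moved. Next I'll measure both from this view.

```bash
cat >> meas.py <<'E'
def both(n,sb,ss,blk):
    i,d,c=load(n); W=cloud(c,d); Z=W[...,2]; out={}
    m=Z>5; s=(Z>15); b=Z>45
    L={}
    if sb:
        u0,u1,v0,v1=sb; L['B']=line(ray(c,edge(m,'col',range(u0,u1),v0,v1,True),10)); L['BI']=line(ray(c,edge(m,'col',range(u0,u1),v0,v1,False),10))
        u0,u1,v0,v1=ss; L['S']=line(ray(c,edge(s,'row',range(v0,v1),u0,u1,False),20)); L['SI']=line(ray(c,edge(s,'row',range(v0,v1),u0,u1,True),20))
        print('sq outer',inter(L['B'],L['S']),'inner',inter(L['BI'],L['SI']))
    u0,u1,v0,v1=blk; L['N']=line(ray(c,edge(b,'col',range(u0+15,u1-15),(v0+v1)//2,v1,True),60)); L['L']=line(ray(c,edge(b,'row',range(v0+20,v1-15),u0,(u0+u1)//2,False),60))
    print('block corner',inter(L['N'],L['L']))
    for k,l in L.items(): print(k,'%.2f'%((np.degrees(np.arctan2(l[0][1],l[0][0]))+45)%90-45),l[2],l[3])
    return L
E
python3 - <<'E'
from meas import *
both('w3',(306,428,140,185),(270,308,55,165),(304,500,5,140))
E
```

```text
sq outer [420.1432  -58.46556] inner [453.7709  -82.60167]
block corner [480.51465  -92.211334]
B 7.17 8.489404e-06 118
BI 7.17 1.06897505e-05 118
S 7.09 2.2559698e-06 109
SI 7.34 0.30944088 109
N 7.17 0.087353036 162
L 7.34 0.31141686 99
```

```bash
python3 - <<'E'
from h import *
y=np.radians(7.18); o=np.array([453.6,-82.55]); p=o+R2(y)@np.array([-15,14])
arm.gripper_to(46,15)
arm.move_pose([*p,70],[np.pi,0,y]); st('above')
print(arm.move_linear([*p,27],feed=60,guard=5)); st('down')
arm.gripper_to(20,15); arm.pause(.2); a=st('grip')
def rel(dx,dy): return [*(p+R2(y)@np.array([dx,dy])),27]
print(arm.move_linear(rel(21,-9),feed=40,guard=12)); st('slid')
print(arm.move_linear(rel(30,-9),feed=6,guard=2.5)); e=st('x contact')
d=R2(-y)@(e['eef_pos'][:2]-p); print(d)
print(arm.move_linear(rel(d[0],-20),feed=6,guard=2.5)); e=st('y contact')
print(R2(-y)@(e['eef_pos'][:2]-p))
E
```

```text
above t 18.5 pos [438.2 -71.   71.3] rot [ 3.141e+00 -2.000e-03  1.250e-01] F [ 0.4  1.2 -0.6] T [-0.05  0.18 -0.04] w 46.1
False
down t 19.37 pos [437.2 -70.6  27.1] rot [ 3.142 -0.     0.125] F [ 0.1  0.4 -0.4] T [-0.05  0.13 -0.04] w 46.1
grip t 20.04 pos [437.1 -70.5  27.3] rot [-3.142 -0.     0.125] F [-1.4  1.6  4.7] T [0.32 0.37 0.06] w 27.8
True
slid t 20.27 pos [437.4 -70.5  27.2] rot [-3.14e+00  3.00e-03  1.26e-01] F [-0.7  0.2  4.8] T [0.01 0.18 0.03] w 27.6
True
x contact t 20.92 pos [437.4 -70.5  27.2] rot [-3.14e+00  3.00e-03  1.26e-01] F [-0.2 -0.2  3. ] T [-0.02  0.14  0.04] w 27.6
[ 0.45752122 -0.03403439]
True
y contact t 21.42 pos [437.5 -70.5  27.3] rot [-3.14e+00  3.00e-03  1.26e-01] F [-0.2 -0.3  2.3] T [-0.08  0.15  0.06] w 27.7
[ 0.50395771 -0.06282314]
```

```bash
python3 - <<'E'
from h import *
y=np.radians(7.18); o=np.array([453.6,-82.55]); p=o+R2(y)@np.array([-15,14])
arm.gripper_to(20,30)
def rel(dx,dy,z): return [*(p+R2(y)@np.array([dx,dy])),z]
for z in (27.6,28.0,28.4):
    arm.move_linear(rel(.5,0,z),feed=5); arm.pause(.1); e=st(z)
    if e['wrist_force'][2]<-.5: break
z0=z
for k in range(1,6):
    g=arm.move_linear(rel(.5+2*k,-k,z0),feed=12,guard=15); e=st(k,g)
    if g: break
E
```

```text
27.6 t 22.0 pos [437.2 -70.4  27.3] rot [-3.139  0.004  0.126] F [ 1.2 -0.8 -2.7] T [-0.14  0.01 -0.03] w 27.0
1 False t 22.33 pos [439.2 -71.   27.3] rot [-3.139  0.004  0.126] F [-1.3  0.9  0.3] T [-0.02  0.34 -0.  ] w 27.5
2 False t 22.67 pos [442.  -72.1  27.5] rot [-3.139e+00  3.000e-03  1.260e-01] F [-0.3 -0.3 -2.2] T [ 0.03  0.15 -0.07] w 27.6
3 False t 23.0 pos [444.  -72.8  27.6] rot [-3.139e+00  3.000e-03  1.260e-01] F [-0.3 -0.  -3.1] T [ 0.05  0.12 -0.06] w 27.1
4 False t 23.33 pos [446.2 -73.5  27.7] rot [-3.139e+00  3.000e-03  1.260e-01] F [ 0.2 -0.3 -2.3] T [-0.03  0.14 -0.04] w 27.4
5 False t 23.67 pos [448.2 -74.3  27.6] rot [-3.139e+00  3.000e-03  1.260e-01] F [-0.   0.3 -2.5] T [ 0.01  0.19 -0.01] w 27.6
```

```bash
python3 - <<'E'
from h import *
y=np.radians(7.18); o=np.array([453.6,-82.55]); p=o+R2(y)@np.array([-15,14])
def rel(dx,dy,z=27.6): return [*(p+R2(y)@np.array([dx,dy])),z]
arm.move_linear(rel(22.5,-10.5),feed=12,guard=15)
def press(dx,dy,sx,sy,n,thr):
    hits=0
    for k in range(n):
        dx+=sx;dy+=sy; arm.move_linear(rel(dx,dy),feed=6,guard=8); arm.pause(.12)
        e=arm.observe(); f=R2(-y)@e['wrist_force'][:2]; q=R2(-y)@(e['eef_pos'][:2]-p)
        print(round(dx,2),round(dy,2),'at',q.round(2),'f',f.round(2),'Fz',e['wrist_force'][2].round(1))
        if (f[0] if sx else -f[1])*(-1 if sx else -1)>thr: break
    return dx,dy
dx,dy=press(22.5,-10.5,.5,0,14,2)
print('y')
dx,dy=press(dx,dy,0,-.5,14,2)
st()
E
```

```text
23.0 -10.5 at [ 22.99 -10.51] f [-0.36  0.62] Fz -2.8
23.5 -10.5 at [ 23.55 -10.49] f [-0.29 -0.31] Fz -2.7
24.0 -10.5 at [ 24.04 -10.51] f [-0.99 -0.1 ] Fz -2.3
24.5 -10.5 at [ 24.54 -10.51] f [-0.94  0.27] Fz -3.4
25.0 -10.5 at [ 25.03 -10.51] f [-0.03  0.29] Fz -2.9
25.5 -10.5 at [ 25.54 -10.48] f [0.1  0.13] Fz -2.8
26.0 -10.5 at [ 25.92 -10.46] f [-1.43  0.29] Fz -2.0
26.5 -10.5 at [ 25.98 -10.44] f [-4.03  0.44] Fz -0.3
y
26.5 -11.0 at [ 26.   -10.58] f [-4.19  1.36] Fz 0.9
26.5 -11.5 at [ 25.94 -10.85] f [-5.13  3.16] Fz -0.0
t 28.58 pos [464.1 -78.1  27.3] rot [-3.138  0.005  0.126] F [-5.5  2.5 -0. ] T [ 0.27  0.98 -0.02] w 27.2
```

Contact in x came at 25.9 mm. In y, friction from that contact hides the true force, so I'll back x off slightly and find y contact alone.

```bash
python3 - <<'E'
from h import *
y=np.radians(7.18); o=np.array([453.6,-82.55]); p=o+R2(y)@np.array([-15,14])
def rel(dx,dy,z=27.6): return [*(p+R2(y)@np.array([dx,dy])),z]
arm.move_linear(rel(25.5,-11),feed=6)
dx,dy=25.5,-11
def press(sx,sy,n,thr):
    global dx,dy
    for k in range(n):
        dx+=sx;dy+=sy; arm.move_linear(rel(dx,dy),feed=6,guard=8); arm.pause(.12)
        e=arm.observe(); f=R2(-y)@e['wrist_force'][:2]; q=R2(-y)@(e['eef_pos'][:2]-p)
        print(round(dx,2),round(dy,2),'at',q.round(2),'f',f.round(2),'Fz',e['wrist_force'][2].round(1))
        if (-f[0] if sx else f[1])>thr: break
press(0,-.5,14,2)
print('x'); press(.25,0,6,2)
arm.move_linear(rel(dx,dy,27.0),feed=5); arm.pause(.1);st('lowered')
arm.gripper_to(38); arm.pause(.2); st('released')
arm.move_linear(rel(dx,dy,90),feed=100)
i,d,c=look('w4',[420,-90,240],BY); st()
E
```

```text
25.5 -11.5 at [ 25.87 -11.67] f [-1.09  1.26] Fz -2.9
25.5 -12.0 at [ 25.77 -12.18] f [-0.25  0.03] Fz -2.6
25.5 -12.5 at [ 25.59 -12.58] f [0.55 0.08] Fz -3.1
25.5 -13.0 at [ 25.48 -13.01] f [-0.36 -0.03] Fz -2.2
25.5 -13.5 at [ 25.45 -13.45] f [0.11 0.85] Fz -2.5
25.5 -14.0 at [ 25.39 -13.51] f [0.23 5.41] Fz -0.8
x
25.75 -14.0 at [ 25.45 -13.52] f [-0.47  5.49] Fz -0.9
26.0 -14.0 at [ 25.46 -13.52] f [-1.51  5.12] Fz 0.4
26.25 -14.0 at [ 25.52 -13.5 ] f [-2.26  4.27] Fz -0.7
lowered t 32.58 pos [464.  -80.8  27.2] rot [-3.138  0.005  0.126] F [-4.8  5.3  5.6] T [0.82 0.91 0.08] w 27.5
released t 33.32 pos [464.8 -81.2  27. ] rot [-3.139  0.004  0.126] F [-0.1  0.3 -0.1] T [-0.09  0.14 -0.03] w 38.4
t 35.12 pos [419.7 -89.7 238.8] rot [-3.14e+00  2.00e-03  1.26e-01] F [ 0.2  0.3 -0.5] T [-0.02  0.15  0.03] w 38.1
```

View pics/w4.png

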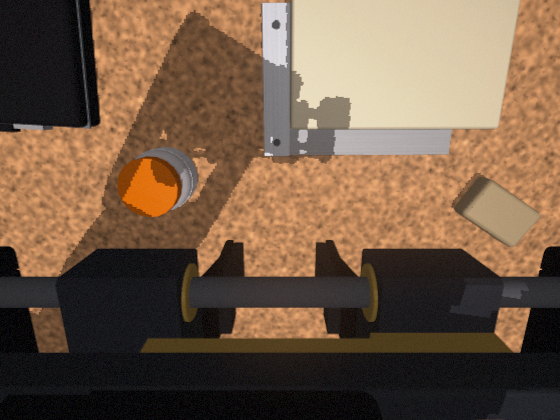

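The view shows the stock touching the left face (column 290) and the blade along the near face (row 129), with no gap visible at this scale. The x press was partly blocked by friction at 25.5 versus the earlier contact at 25.9. I'll push each leg lightly home from outside with closed fingers.

```bash
python3 - <<'E'
from meas import *
L=both('w4',(300,440,100,165),(255,300,10,140),(280,500,0,140))
y=np.radians(7.18); o=np.array([453.6,-82.55])
W=lambda a,z:[*(o+R2(y)@np.array(a,float)),z]
arm.gripper_to(0,20); print(arm.observe()['gripper_width'])
def push(a,dirn,yaw,thr,n):
    a=np.array(a,float);dirn=np.array(dirn,float)
    arm.move_pose(W(a,90),[np.pi,0,yaw]); arm.move_linear(W(a,18),feed=100,guard=8); arm.pause(.15)
    f0=arm.observe()['wrist_force'][:2]
    a=a+dirn*4; arm.move_linear(W(a,18),feed=25,guard=5)
    for k in range(n):
        a=a+.4*dirn; arm.move_linear(W(a,18),feed=6,guard=5); arm.pause(.1)
        e=arm.observe(); f=-(R2(-y)@(e['wrist_force'][:2]-f0))@dirn; q=R2(-y)@(e['eef_pos'][:2]-o)
        if f>.6: print(a.round(2),q.round(2),'f',f.round(2))
        if f>thr: break
    arm.move_linear(W(a-dirn*6,18),feed=40); arm.move_linear(W(a-dirn*6,90),feed=150)
push([-21,-13.5-120],[1,0],y,2.5,16); st('blade')
push([25.5+60,-13.5+28+17],[0,-1],y+np.pi/2,2.5,20); st('stock')
E
```

```text
sq outer [446.9317   -69.836754] inner [ 510.42792 -100.17873]
block corner [479.72717 -93.50528]
B 7.19 0.13547455 136
BI 7.18 1.7236845e-05 140
S 7.38 0.2976329 127
SI 8.14 3.0349743e-06 120
N 7.62 0.23974563 181
L 7.72 2.7946255e-06 103
0.0871573204062557
[ -15.8 -133.5] [ -15.91 -133.5 ] f 1.76
[ -15.4 -133.5] [ -15.72 -133.47] f 4.22
blade t 40.51 pos [ 448.8 -217.5   89.6] rot [-3.141  0.     0.125] F [-0.1  0.4 -0. ] T [-0.01  0.15  0.06] w 0.5
[85.5 25.9] [85.5  26.08] f 1.55
[85.5 25.5] [85.49 25.95] f 3.99
stock t 45.61 pos [534.1 -40.7  89.6] rot [-3.141 -0.     1.696] F [-0.3 -0.6 -0.6] T [-0.08  0.02  0.03] w 0.6
```

Both legs went solid at first contact. One more blade push near the corner, then a close look.

```bash
python3 - <<'E'
from meas import *
y=np.radians(7.18); o=np.array([453.6,-82.55])
W=lambda a,z:[*(o+R2(y)@np.array(a,float)),z]
a=np.array([-21.,-13.5-30]); arm.move_pose(W(a,90),[np.pi,0,y]); arm.move_linear(W(a,18),feed=120,guard=8); arm.pause(.15)
f0=arm.observe()['wrist_force'][:2]
arm.move_linear(W(a+[4,0],18),feed=25,guard=5); a[0]=-17
for k in range(10):
    a[0]+=.4; arm.move_linear(W(a,18),feed=6,guard=5); arm.pause(.1)
    e=arm.observe(); f=-(R2(-y)@(e['wrist_force'][:2]-f0))[0]; print(a,(R2(-y)@(e['eef_pos'][:2]-o)).round(2),f.round(2))
    if f>2.5: break
arm.move_linear(W(a-[6,0],18),feed=40); arm.move_linear(W(a-[6,0],90),feed=150)
# near look: camera over the corner
i,d,c=look('w5',[400,-150,190],BY); st()
big=cv2.resize(i[:200],None,fx=1.4,fy=1.4,interpolation=cv2.INTER_CUBIC); save('w5b',big)
print(-c[1].T@c[2])
E
```

```text
[-16.6 -43.5] [-16.63 -43.51] 0.05
[-16.2 -43.5] [-16.22 -43.51] -0.8
[-15.8 -43.5] [-16.08 -43.46] 1.42
[-15.4 -43.5] [-15.96 -43.42] 4.85
t 51.23 pos [ 399.6 -149.5  188.8] rot [-3.14e+00  2.00e-03  1.26e-01] F [ 0.3 -0.4 -0.1] T [-0.06  0.18 -0.  ] w 0.5
[ 473.66584968 -140.98444825  336.93870251]
```

View pics/w5b.png

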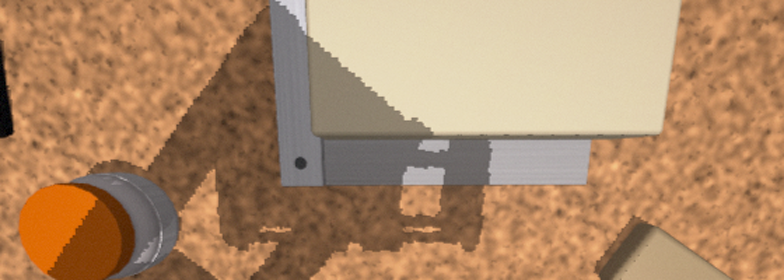

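```bash
python3 - <<'E'
from meas import *
look('w6',[420,-60,300],BY); st()
print('block, before/after'); A=both('w3',(306,428,140,185),(270,308,55,165),(304,500,5,140)); B=both('w6',None,None,(304,500,5,140))
i,d,c=load('w6'); Z=cloud(c,d)[...,2]; 
# blade outer, stock outer edges vs block faces
bo=line(ray(c,edge(Z>5,'col',range(330,430),120,175,True),10)); so=line(ray(c,edge(Z>15,'row',range(40,140),275,330,False),20))
for l,f in ((bo,B['N']),(so,B['L'])):
    n=np.array([-f[0][1],f[0][0]]); print('angle',np.degrees(np.arctan2(l[0][1],l[0][0])),np.degrees(np.arctan2(f[0][1],f[0][0])),'outer-to-face',[(l[1]+s*l[0]-f[1])@n for s in(-50,0,50)])
save('w6b',cv2.resize(i[:190,220:540],None,fx=2.4,fy=2.4,interpolation=cv2.INTER_CUBIC))
E
```

```text
t 52.21 pos [419.5 -60.5 298.9] rot [-3.141e+00  2.000e-03  1.250e-01] F [-0.3 -0.3  0.1] T [-0.06  0.18  0.04] w 0.1
block, before/after
sq outer [420.1432  -58.46556] inner [453.7709  -82.60167]
block corner [480.51465  -92.211334]
B 7.17 8.489404e-06 118
BI 7.17 1.06897505e-05 118
S 7.09 2.2559698e-06 109
SI 7.34 0.30944088 109
N 7.17 0.087353036 162
L 7.34 0.31141686 99
block corner [480.59872  -92.416435]
N 7.09 0.08744608 160
L 7.52 0.32763863 97
angle -82.906166 -82.90938 outer-to-face [np.float32(-30.35532), np.float32(-30.3525), np.float32(-30.349684)]
angle 7.528563 7.5189443 outer-to-face [np.float32(27.003479), np.float32(27.011875), np.float32(27.020271)]
```

View pics/w6b.png

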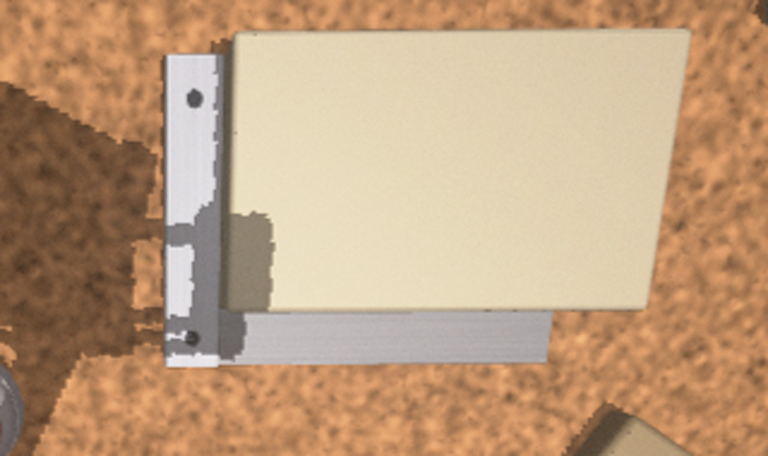

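The square sits tight round the corner. The stock (columns 165–220) touches the block's left face and the blade runs along the near face (row 310). Measured angles agree to 0.01° and the block has moved about 0.2 mm. The robot is clear, so I'm handing in.

```bash
python3 - <<'E'
from h import *
arm.pause(.3); st(); arm.hand_in()
E
```

```text
t 52.51 pos [420.  -60.1 299.9] rot [-3.142  0.     0.126] F [-0.2 -0.2  0.2] T [-0.06  0.17 -0.  ] w -0.0
the job is handed in; nothing more can be done
```

The square is lying flat around the block's robot-side, left-hand corner, and I handed the job in at 52.5 s of the 72 s allowed. I carried it over by the blade and set it down about 26 mm short of the block. Then I re-gripped it at the corner and slid it up to the block. Light pushes with closed fingers, 4–5 N each, pressed both legs home.

**Last checks:**
- **Blade and stock:** each runs parallel to its block face within about 0.01°. All three final pushes went solid at first contact, and no gap shows in the close views.
- **Fit distances:** the blade's outer edge is 30.35 mm from the long face (30 nominal). The stock's outer face reads 27.0 mm from the short face (28 nominal). I put both differences down to measurement error of about 1 mm.
- **Block:** it moved about 0.2 mm and turned less than 0.2°, which is measurement noise.
- **Other things:** the jar and the small bar beside the block looked undisturbed in the close views. I did not take a final picture of the whole scene, so the rest are unchecked after the move.

**What disagreed:**
- **First corner slide:** it stopped straight away on its force limit, so I lifted part of the square's weight and repeated it.
- **Corner-grip x press:** friction held it about 0.4 mm short of the first contact point, which is why I added the separate pushes.
- **Middle close view:** its fit for the square's inner corner and angles was poor, so I left it out.

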